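Flip the vial stock tags to match the bins

TASK

Push the hinged tags on the stock board over with a fingertip so that exactly the bins completely full of vials show a green tag face up, and the bins that are not full show red. Each tag belongs to the bin directly behind it. Only touch and push the tags: do not lift or shift the bins, and leave the vials and everything else on the bench where they stand.

Things in the scene. Friction and masses are not known exactly. Their poses are not given: they have to be found in the camera images.
- board: fixed white stock board, 220 (x) by 540 (y) by 12 mm thick, lying on the bench; origin at the centre of its underside, x away from the robot, y along the row of four bays (pitch 130 mm, black lines between). Each bay has one flip tag on the robot's side and one blue bin behind it (about 105 mm further along board x). It may be turned by up to about 9 degrees.
- bin_full_1: loose open blue bin, 85 (x) by 108 (y) by 36 mm, full: all 12 places (3 by 4) hold a vial. The vials are upright, white-capped glass, reach 58 mm above the bin's underside and do not come out. Stands on the board in one of the four bays. Origin at the centre of its underside.
- bin_full_2: loose open blue bin, 85 (x) by 108 (y) by 36 mm, full: all 12 places (3 by 4) hold a vial. The vials are upright, white-capped glass, reach 58 mm above the bin's underside and do not come out. Stands on the board in one of the four bays. Origin at the centre of its underside.
- bin_part: loose open blue bin, 85 (x) by 108 (y) by 36 mm, not full: 5 vials, 7 places bare. The vials are upright, white-capped glass, reach 58 mm above the bin's underside and do not come out. Stands on the board in one of the four bays. Origin at the centre of its underside.
- bin_empty: loose open blue bin, 85 (x) by 108 (y) by 36 mm, not full: empty, bare blue floor. Stands on the board in one of the four bays. Origin at the centre of its underside.
- tag_1_base: fixed grey hinge block of a flip tag, 66 (x) by 30 (y) mm, its ears and stop bars reach 37.5 mm above its underside; origin at the centre of its underside, on the board's top (12 mm above the bench); axes parallel to the board's. The hinge axis runs along its x, 30 mm above the origin. The bin of this tag's bay is the one whose centre lies at about y = 0 in this frame.
- tag_1 (a joint): angle of this flip tag, rad: 0 upright; +0.70 resting against its stop, leaning to the block's +y (robot's left), green face up; -0.70 leaning to -y (right), red face up. Plate 50 (x) by 5 mm, 54 mm from hinge to free edge, about 40 g, nearly free hinge: once past upright it falls to the other stop by its own weight. It is pushed over by its free edge.
- tag_1_bead (a point): centre of the white bead (8 mm round, 50 mm long, along block x) on this tag's free edge, 50 mm from the hinge axis; it moves with the tag (leaning, it stands 32 mm to the side of the hinge and 38 mm above it).
- tag_2_base: fixed grey hinge block of a flip tag, 66 (x) by 30 (y) mm, its ears and stop bars reach 37.5 mm above its underside; origin at the centre of its underside, on the board's top (12 mm above the bench); axes parallel to the board's. The hinge axis runs along its x, 30 mm above the origin. The bin of this tag's bay is the one whose centre lies at about y = 0 in this frame.
- tag_2 (a joint): angle of this flip tag, rad: 0 upright; +0.70 resting against its stop, leaning to the block's +y (robot's left), green face up; -0.70 leaning to -y (right), red face up. Plate 50 (x) by 5 mm, 54 mm from hinge to free edge, about 40 g, nearly free hinge: once past upright it falls to the other stop by its own weight. It is pushed over by its free edge.
- tag_2_bead (a point): centre of the white bead (8 mm round, 50 mm long, along block x) on this tag's free edge, 50 mm from the hinge axis; it moves with the tag (leaning, it stands 32 mm to the side of the hinge and 38 mm above it).
- tag_3_base: fixed grey hinge block of a flip tag, 66 (x) by 30 (y) mm, its ears and stop bars reach 37.5 mm above its underside; origin at the centre of its underside, on the board's top (12 mm above the bench); axes parallel to the board's. The hinge axis runs along its x, 30 mm above the origin. The bin of this tag's bay is the one whose centre lies at about y = 0 in this frame.
- tag_3 (a joint): angle of this flip tag, rad: 0 upright; +0.70 resting against its stop, leaning to the block's +y (robot's left), green face up; -0.70 leaning to -y (right), red face up. Plate 50 (x) by 5 mm, 54 mm from hinge to free edge, about 40 g, nearly free hinge: once past upright it falls to the other stop by its own weight. It is pushed over by its free edge.
- tag_3_bead (a point): centre of the white bead (8 mm round, 50 mm long, along block x) on this tag's free edge, 50 mm from the hinge axis; it moves with the tag (leaning, it stands 32 mm to the side of the hinge and 38 mm above it).
- tag_4_base: fixed grey hinge block of a flip tag, 66 (x) by 30 (y) mm, its ears and stop bars reach 37.5 mm above its underside; origin at the centre of its underside, on the board's top (12 mm above the bench); axes parallel to the board's. The hinge axis runs along its x, 30 mm above the origin. The bin of this tag's bay is the one whose centre lies at about y = 0 in this frame.
- tag_4 (a joint): angle of this flip tag, rad: 0 upright; +0.70 resting against its stop, leaning to the block's +y (robot's left), green face up; -0.70 leaning to -y (right), red face up. Plate 50 (x) by 5 mm, 54 mm from hinge to free edge, about 40 g, nearly free hinge: once past upright it falls to the other stop by its own weight. It is pushed over by its free edge.
- tag_4_bead (a point): centre of the white bead (8 mm round, 50 mm long, along block x) on this tag's free edge, 50 mm from the hinge axis; it moves with the tag (leaning, it stands 32 mm to the side of the hinge and 38 mm above it).
- vial_1: loose standing glass vial, 23 mm across, 54 mm tall, in front of the board on the robot's side; loose bystander, origin at the centre of its underside.
- vial_2: loose standing glass vial, 23 mm across, 54 mm tall, in front of the board on the robot's side; loose bystander, origin at the centre of its underside.
- sharps: yellow sharps box, 90 by 155 by 138 mm; loose bystander, origin at the centre of its underside.
- wipes: green wipes tub, 120 mm across, 148 mm tall plus a bail handle up to 214 mm; loose bystander, origin at the centre of its underside.
- gel: gel bottle, 60 mm across, 170 mm tall; loose bystander, origin at the centre of its underside.
- carton: cardboard carton, 70 by 110 by 60 mm; loose bystander, origin at the centre of its underside.
- marker: black marker lying down, 16 mm thick, about 130 mm long; loose bystander, origin at the centre of its underside.

How it is judged:
At the end, for the whole second after the job is handed in: Every tag in front of a full bin rests green face up (joint above 0.55) and every tag in front of a bin that is not full rests red face up (joint below -0.55), all at rest (under 0.2 rad/s) (((y of bin_full_1 in the frame of tag_1_base between -0.045 and 0.045 m and value of joint tag_1 above 0.55 rad) or (y of bin_full_2 in the frame of tag_1_base between -0.045 and 0.045 m and value of joint tag_1 above 0.55 rad) or (y of bin_part in the frame of tag_1_base between -0.045 and 0.045 m and value of joint tag_1 below -0.55 rad) or (y of bin_empty in the frame of tag_1_base between -0.045 and 0.045 m and value of joint tag_1 below -0.55 rad)) and ((y of bin_full_1 in the frame of tag_2_base between -0.045 and 0.045 m and value of joint tag_2 above 0.55 rad) or (y of bin_full_2 in the frame of tag_2_base between -0.045 and 0.045 m and value of joint tag_2 above 0.55 rad) or (y of bin_part in the frame of tag_2_base between -0.045 and 0.045 m and value of joint tag_2 below -0.55 rad) or (y of bin_empty in the frame of tag_2_base between -0.045 and 0.045 m and value of joint tag_2 below -0.55 rad)) and ((y of bin_full_1 in the frame of tag_3_base between -0.045 and 0.045 m and value of joint tag_3 above 0.55 rad) or (y of bin_full_2 in the frame of tag_3_base between -0.045 and 0.045 m and value of joint tag_3 above 0.55 rad) or (y of bin_part in the frame of tag_3_base between -0.045 and 0.045 m and value of joint tag_3 below -0.55 rad) or (y of bin_empty in the frame of tag_3_base between -0.045 and 0.045 m and value of joint tag_3 below -0.55 rad)) and ((y of bin_full_1 in the frame of tag_4_base between -0.045 and 0.045 m and value of joint tag_4 above 0.55 rad) or (y of bin_full_2 in the frame of tag_4_base between -0.045 and 0.045 m and value of joint tag_4 above 0.55 rad) or (y of bin_part in the frame of tag_4_base between -0.045 and 0.045 m and value of joint tag_4 below -0.55 rad) or (y of bin_empty in the frame of tag_4_base between -0.045 and 0.045 m and value of joint tag_4 below -0.55 rad)) and velocity of joint tag_1 between -0.2 and 0.2 rad/s and velocity of joint tag_2 between -0.2 and 0.2 rad/s and velocity of joint tag_3 between -0.2 and 0.2 rad/s and velocity of joint tag_4 between -0.2 and 0.2 rad/s); the robot touches nothing.
It fails at once if a bin was shifted by more than 20 mm, lifted or tipped (distance of any of bin_full_1, bin_full_2, bin_part, bin_empty from where it was at the start of the episode above 0.02 m or height (world z) of any of bin_full_1, bin_full_2, bin_part, bin_empty above 0.022 m or angle between any of bin_full_1, bin_full_2, bin_part, bin_empty's own z axis and vertical above 0.2 rad).
It fails at once if a bystander was lifted, tipped or shifted by more than 25 mm (distance of any of vial_1, vial_2, sharps, wipes, gel, carton, marker from where it was at the start of the episode above 0.025 m or angle between any of vial_1, vial_2, sharps, wipes, gel, carton's own z axis and vertical above 0.4 rad or height (world z) of any of vial_1, vial_2, sharps, wipes, gel, carton, marker above 0.02 m).
It also fails if it takes over 58 s, if anything falls off the work surface, if the arm or the gripper's body presses on something with over 40 N, if the wrist force passes 120 N, or if a joint passes its speed limit or range.

ROBOT

A 7-joint arm with a two-finger parallel gripper is mounted at the origin on the work surface. World frame = base frame: x ahead of the robot, y to its left, z up, the work surface at z = 0. Lengths are in m, angles in rad, forces in N, time in s.
With the tool pointing down it reaches from about 0.35 to 0.775 m from the base axis. Payload 3.1 kg.
Tool frame: the origin (TCP) lies on the centre line of the jaws, within the pads' length; the fingertips stand 8 mm ahead of it and the grasp point (between the pads) lies 11 mm behind it; z points along the fingers, y is the line along which they close (so a half turn about z gives the same grasp; the last joint's range is limited). The gripper opens to 85 mm and grips with 20 to 120 N. Pads are 22 mm wide; open, the fingers measure 114 mm over their backs; the gripper's body (76 mm by 85 mm) begins 54 mm behind the grasp point. The pads swing forward as they close: fully open they stand 13 mm farther back than shut.
Start: joints at [1.155, 0.311, 0.014, 1.512, -0.004, 1.319, -0.027], TCP at [0.201, -0.512, 0.239] pointing down, gripper open.
Joint ranges: [-2.7, 2.7], [-0.3, 1.91], [-1.27, 1.3], [0.12, 2.57], [-1.44, 4.58], [0.2, 2.03], [-3.05, 3.05]. Speed limits (rad/s): [2.79, 2.79, 3.14, 3.14, 3.14, 3.14, 3.14].

INTERFACE

Orientations are given as a rotation vector (axis times angle).
In Python, from station import env, hand, solver, optics, nets, read_time, read_joint_positions, read_dq, read_effort, read_eef_pos, read_tool_rot, read_contact_force, read_torque, read_finger_gap, read_finger_force gives the robot as it stands. Calls block until the motion is done:
- env.movep(position, orientation): joint-space move of the TCP to a pose.
- env.move_straight(position, ori=None, rate=0.15, stop_force=None): straight line of the TCP; ori=None keeps the orientation; rate is the mean speed in m/s. With stop_force (N) it stops when the force on the tool has changed by that much, and returns True; else False.
- env.movej(angles): joint-space move.
- hand.command_gripper(opening, newtons=None): finger opening in m; newtons is the grip in N (None keeps the last); returns when the fingers have stopped.
- env.dwell(seconds).
- solver.ik(position, orientation): joint angles nearest the present ones, or None.
- optics.grab_frame(name): name is "scene" or "top"; returns the picture (420x560x3 uint8, red, green, blue); there is no depth.
- optics.camera_info(name): a dict with "fx", "fy", "cx", "cy" (pixels), "R" (3x3) and "t" (3): a world point X has camera coordinates R X + t. Camera axes: x right, y down, z forward; pixel columns grow to the right and rows downward; lengths in m; the calibration is good to about 2 mm. A picture is of the moment at which its call begins. camera_info takes no time and is no camera call.
A pose or a line that the arm cannot do raises env.PlanningError and nothing moves.
- env.sign_off(): hands the job in; it is judged then, once.
Trained networks look in the newest picture that a camera, given by its name, has taken for a name from the list of things; names that differ only in an ending like _2 or _b are one class to them, and where a whole thing is asked for, a point or a joint stands for the part that bears it (a point fixed in the world has none). Each returns a list of dicts, best first, with "conf" (0 to 1); they miss things now and then, are a little off and sometimes report something else, mostly with a low value. They report only what shows in the picture. A call takes as long as a camera call.
- nets.find_in(thing, camera): "extent" ([centre column, centre row, width, height] in pixels, round what is visible of it).
- nets.trace(thing, camera): "mask" (420x560 bool, what is visible of it) and "extent" ([centre column, centre row, width, height] in pixels, round what is visible of it).
Readings, each from a call of its own:
- read_time(): time.
- read_joint_positions(): joint angles.
- read_dq(): joint speeds.
- read_effort(): joint torques, N m.
- read_eef_pos(): TCP position.
- read_tool_rot(): TCP orientation.
- read_contact_force(): force on the tool from outside, world axes, zero at the start.
- read_torque(): the same for the moment, N m.
- read_finger_gap(): finger opening in m.
- read_finger_force(): force on a finger pad.
Only numpy, scipy, OpenCV 4.12 (cv2) and the standard library are available. Lean on these libraries where they do the work, as an engineer would, in place of code of your own. Each camera call takes 0.05 s, during which the arm holds its last target. There are 200 camera calls.

## Working session

There is one attempt and no reset: what is moved stays moved. The work goes in short steps, each a Python script; the robot and the scene stay as the last script left them, time stands still between calls to the robot, and variables do not carry over. Pictures are saved under pics/ and viewed, at most 10 in all, crops included, and the job is handed in when it is done.

```bash
mkdir -p pics
python3 - <<'E'
from station import *
import cv2
for n in("scene","top"):
    cv2.imwrite(f"pics/{n}0.png",optics.grab_frame(n)[:,:,::-1])
    c=optics.camera_info(n); print(n,c)
    for th in("tag_1_bead","tag_1_base","bin_full_1","bin_part","bin_empty","board"):
        print(th,[( [round(float(v)) for v in d["extent"]],round(d["conf"],2)) for d in nets.find_in(th,n)])
print(read_time(),read_tool_rot(),read_eef_pos())
E
```

```text
scene {'fx': 460.18174436884004, 'fy': 460.18174436884004, 'cx': 284.2236987459988, 'cy': 208.58225970355306, 'R': array([[-0.51839794,  0.85507183, -0.0107586 ],
       [ 0.51052918,  0.29937272, -0.80606199],
       [-0.68602007, -0.42335346, -0.59173332]]), 't': array([ 0.28499661, -0.24293682,  1.50359978])}
tag_1_bead [([376, 212, 20, 27], 0.75)]
tag_1_base [([377, 214, 28, 39], 0.82), ([240, 177, 25, 27], 0.19)]
bin_full_1 [([307, 230, 60, 51], 0.64), ([362, 247, 66, 53], 0.62)]
bin_part [([178, 254, 43, 23], 0.73), ([260, 215, 55, 47], 0.69), ([464, 290, 84, 109], 0.53), ([126, 178, 28, 64], 0.33)]
bin_empty [([215, 204, 51, 33], 0.79), ([373, 209, 22, 29], 0.4)]
board [([288, 186, 20, 19], 0.73), ([296, 228, 237, 116], 0.67)]
top {'fx': 459.924213432059, 'fy': 459.924213432059, 'cx': 286.1667801015799, 'cy': 209.3399364087985, 'R': array([[ 9.34052391e-03, -9.99956136e-01,  6.93738026e-04],
       [-9.87249657e-01, -9.33207731e-03, -1.58905720e-01],
       [ 1.58905224e-01,  7.99370049e-04, -9.87293518e-01]]), 't': array([0.05191615, 0.60547481, 1.35888579])}
tag_1_bead [([244, 258, 13, 25], 0.74), ([234, 223, 37, 28], 0.39)]
tag_1_base [([237, 253, 11, 22], 0.76), ([349, 160, 10, 35], 0.22)]
bin_full_1 [([277, 218, 42, 28], 0.9), ([236, 223, 37, 28], 0.79)]
bin_part [([319, 218, 40, 28], 0.86)]
bin_empty [([362, 214, 37, 31], 0.9)]
board [([301, 233, 177, 79], 0.73), ([235, 221, 36, 30], 0.38)]
0.7 [3.08675425e+00 5.83894026e-01 7.45106259e-06] [ 0.20088005 -0.51202792  0.23933778]
```

Run:
```python
import cv2
a=cv2.imread("pics/top0.png")[170:320,190:410];cv2.imwrite("pics/t1.png",cv2.resize(a,(792,540),interpolation=cv2.INTER_CUBIC))
a=cv2.imread("pics/scene0.png")[130:310,150:440];cv2.imwrite("pics/s1.png",cv2.resize(a,(800,497),interpolation=cv2.INTER_CUBIC))
```

```text
(no output)
```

View pics/t1.png

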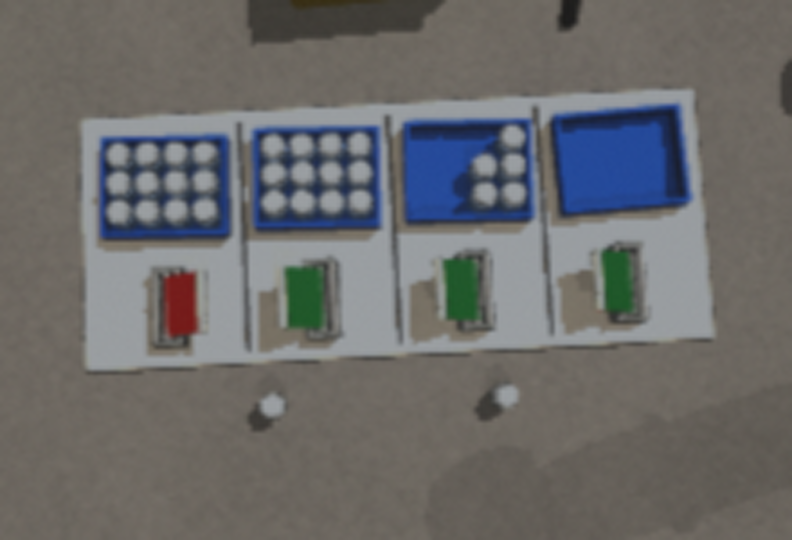

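View pics/s1.png

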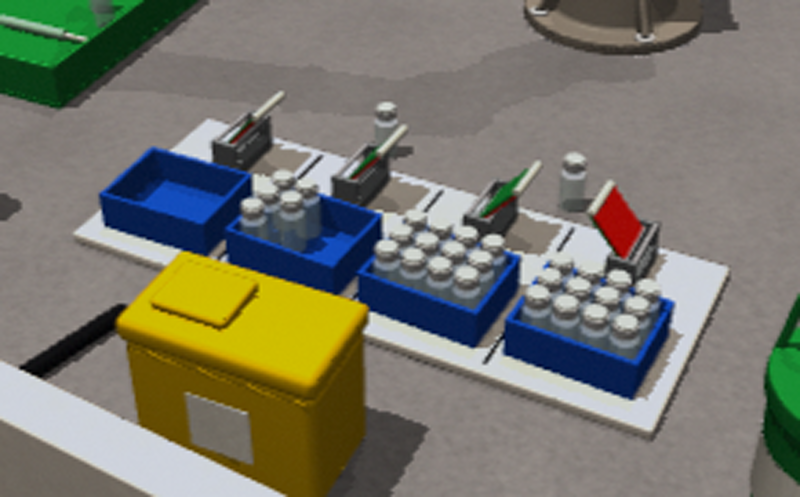

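View pics/top0.png

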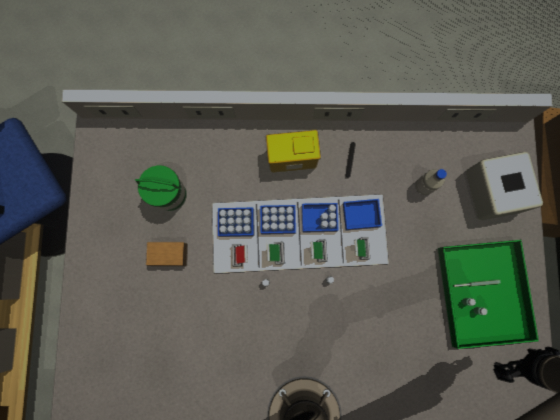

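```bash
cat > h.py <<'E'
from station import *
import numpy as np, cv2
from scipy.spatial.transform import Rotation as Ro
def w(px,z,cam="top"):
    c=optics.camera_info(cam)
    d=c["R"].T@np.array([(px[0]-c["cx"])/c["fx"],(px[1]-c["cy"])/c["fy"],1]); o=-c["R"].T@c["t"]
    return (o+d*(z-o[2])/d[2])[:2]
def pix(X,cam):
    c=optics.camera_info(cam); q=c["R"]@np.asarray(X)+c["t"]
    return np.array([c["fx"]*q[0]/q[2]+c["cx"],c["fy"]*q[1]/q[2]+c["cy"]])
E
python3 - <<'E'
from h import *
cr=lambda u,v:(190+u/3.6,170+v/3.6)
C=np.array([w(cr(*p),.012) for p in[(82,120),(693,90),(713,338),(87,370)]])
print(C.round(4))
L=np.array([[.11,.27],[.11,-.27],[-.11,-.27],[-.11,.27]])
# 2D rigid fit
H=(L-L.mean(0)).T@(C-C.mean(0));yaw=np.arctan2(H[0,1]-H[1,0],H[0,0]+H[1,1]);o=C.mean(0)
R=np.array([[np.cos(yaw),-np.sin(yaw)],[np.sin(yaw),np.cos(yaw)]])
print("yaw",yaw,"o",o,"res",(C-(L@R.T+o)).round(4).tolist())
for i,p in enumerate([(203,302),(287,297),(446,290),(603,280)]):
    b=w(cr(*p),.08); print("bead",i+1,b.round(4),"board",(R.T@(b-o)).round(4))
for x in(0.39,.5):
  for s in(1,-1):
    q=Ro.from_euler('z',yaw+s*np.pi/2)*Ro.from_rotvec([np.pi,0,0])
    for y in(.13,-.25): print(x,s,y,solver.ik([x,y,.076],q.as_rotvec()))
E
```

```text
[[ 0.6278  0.2887]
 [ 0.6595 -0.246 ]
 [ 0.4435 -0.2579]
 [ 0.4114  0.2769]]
yaw 0.05899091104008259 o [0.535556   0.01542917] res [[-0.0017, -0.0027], [-0.0017, 0.0016], [0.0019, 0.0027], [0.0016, -0.0016]]
bead 1 [0.4659 0.1734] board [-0.0602  0.1618]
bead 2 [0.4707 0.1048] board [-0.0595  0.0931]
bead 3 [ 0.4776 -0.0253] board [-0.0603 -0.0372]
bead 4 [ 0.487 -0.154] board [-0.0585 -0.1663]
0.39 1 0.13 [ 0.50477737  0.39314586 -1.04406526  2.06298794  0.42949828  0.91948163
 -0.71599319]
0.39 1 -0.25 [ 0.85374019  0.33317736 -0.38715119  1.95008669  0.15988157  0.88767342
  0.4435155 ]
0.39 -1 0.13 [ 0.52222471  0.4052891  -1.06999745  2.06258776  0.44744864  0.92626602
  2.40845475]
0.39 -1 -0.25 [ 0.48799899  0.30467211  0.05420855  1.9636501  -0.02119887  0.87380146
 -2.5292771 ]
0.5 1 0.13 [ 0.37434511  0.56853499 -0.90443024  1.79795208  0.51598927  1.0309169
 -0.67034761]
0.5 1 -0.25 [ 0.71835605  0.50564299 -0.39014786  1.69323765  0.22266883  0.98667187
  0.30777414]
0.5 -1 0.13 [ 0.47128652  0.65444508 -1.0770065   1.7950098   0.64707228  1.09539895
  2.36422936]
0.5 -1 -0.25 [ 0.36850147  0.47193697  0.08723782  1.70783769 -0.04823872  0.96390441
 -2.60883199]
```

```bash
cat >> h.py <<'E'
yaw=.059; o=np.array([.5356,.0139]); R=np.array([[np.cos(yaw),-np.sin(yaw)],[np.sin(yaw),np.cos(yaw)]])
rv=(Ro.from_euler('z',yaw+np.pi/2)*Ro.from_rotvec([np.pi,0,0])).as_rotvec()
P=lambda y,z:np.r_[o+R@[-.06,y],z]
def flip(h,d):
    env.movep(P(h-.065*d,.17),rv)
    env.move_straight(P(h-.065*d,.076))
    hit=env.move_straight(P(h+.006*d,.076),rate=.1,stop_force=15)
    env.move_straight(P(h-.02*d,.17)); print(h,hit,read_time(),read_contact_force())
def snap(n):
    a=optics.grab_frame("scene")[130:310,150:440,::-1]; b=optics.grab_frame("top")[170:320,190:410,::-1]
    cv2.imwrite(n,np.vstack([cv2.resize(a,(480,298)),cv2.resize(b,(480,302))]))
E
python3 - <<'E'
from h import *
hand.command_gripper(0)
env.movep(P(-.26,.24),rv)
flip(-.195,-1)
snap("pics/a.png")
E
```

```text
-0.195 False 6.0 [-0.30125381 -0.22636375 -0.02398235]
```

View pics/a.png

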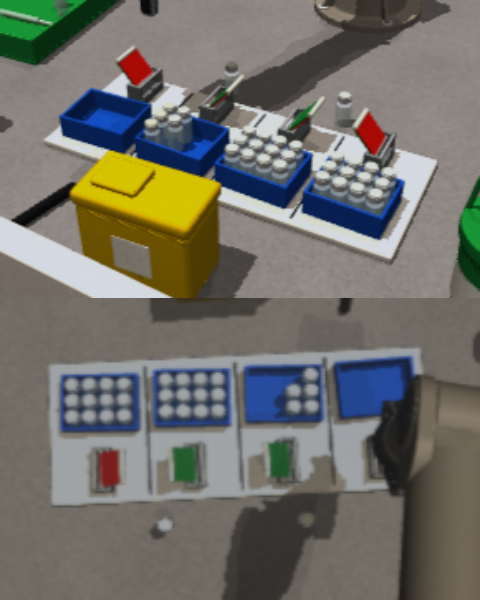

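Tag 4 now leans red (scene view, 138,68), and the bins and vials haven't moved. Next are tags 3 and 1.

Run:
```python
from h import *
flip(-.065,-1)
flip(.195,1)
env.move_straight(P(.13,.26)); env.movep(P(-.3,.26),rv)
snap("pics/b.png"); print(read_time())
```

```text
-0.065 False 9.2667 [ 0.22676507  0.2817425  -0.35176529]
0.195 False 12.4333 [ 0.28240272  0.05372578 -0.22949565]
14.9333
```

View pics/b.png

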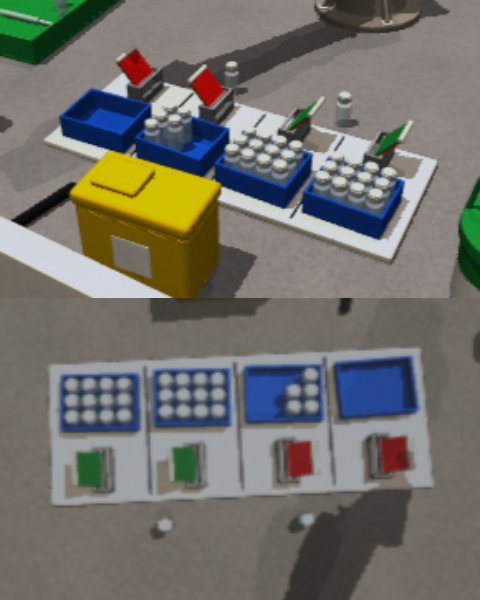

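The top view shows green tags at (90,468) and (186,465) in front of the two full bins. Red tags show at (297,459) and (393,455) in front of the part-full and empty bins. The vials and bins haven't moved.

```bash
python3 -c "
from station import *
env.dwell(.5);print(env.sign_off())"
```

```text
the job is handed in; nothing more can be done
None
```

The job is handed in: both full bins show green and the part-full and empty bins show red, with bins, vials and bystanders not visibly moved in the last pictures (about 15 s of the 58 s used); sign-off returned no verdict.

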